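# Set the bench dogs and hold the spring jaw open

## Robot

A 6-joint arm with a two-finger parallel gripper is mounted at the origin on the work surface. World frame = base frame: x ahead of the robot, y to its left, z up, the work surface at z = 0. Lengths are in mm, angles in rad, forces in N, time in s.
With the tool pointing down it reaches from about 350 to 975 mm from the base axis. Payload 7.1 kg.
Tool frame: the origin (TCP) lies on the front face of the gripper's body, between the roots of the fingers; the fingertips stand 80 mm ahead of it and the grasp point (between the pads) lies 61 mm ahead of it (env.tips_ahead is the distance from the TCP to the fingertips, in mm); z points along the fingers, y is the direction in which the jaws open and shut (so a half turn about z gives the same grasp; the last joint's range is limited). The gripper opens to 88 mm and grips with 3 to 60 N. Pads are 20 mm wide; open, the fingers measure 115 mm over their backs; the gripper's body (75 mm by 178 mm) begins 61 mm behind the grasp point.
Start: joints at [1.189, 0.423, 1.63, -0, 1.089, -0.019], TCP at [221.776, 584.312, 302.675] pointing down, gripper open.
Joint ranges: [-3, 3], [-0.9, 2.11], [0.09, 2.58], [-1.31, 4.45], [0.11, 2.69], [-2.54, 2.54]. Speed limits (rad/s): [2.39, 2.39, 3.01, 3.14, 3.14, 3.14].

## Interface

Orientations are given as a unit quaternion [x, y, z, w].
In Python, from station import env, set_gripper, viewer, workorder gives the robot as it stands. Calls block until the motion is done:
- env.reach(position, orientation): joint-space move of the TCP to a pose.
- env.move_l(position, rot=None, rate=150, f_stop=None): straight line of the TCP; rot=None keeps the orientation; rate is the mean speed in mm/s. With f_stop (N) it stops when the force on the tool has changed by that much, and returns True; else False.
- env.move_joints(angles): joint-space move.
- set_gripper(opening): finger opening in mm; the grip force is fixed at half the most; returns when the fingers have stopped.
- env.hold(seconds).
- env.ik(position, orientation): joint angles nearest the present ones, or None.
- env.read_state(): the state.
- viewer.camera(name): name is "scene" or "top" or "wrist"; returns the picture (420x560x3 uint8, blue, green, red); there is no depth.
- viewer.camera_params(name): a dict with "fx", "fy", "cx", "cy" (pixels), "pose" (4x4, takes a point from camera to world coordinates); the wrist camera has in their place "tool_from_camera" (4x4, takes a point from camera to tool coordinates, whose origin is the TCP and whose axes are the flange's). Camera axes: x right, y up, looking along -z (the intrinsics and any distortion apply to the point x, -y, -z); pixel columns grow to the right and rows downward; lengths in mm; the calibration is good to about 2 mm. The wrist camera is an equidistant fisheye: a pixel r from the principal point sees the ray r / f radians off the axis. A picture is of the moment at which its call begins: read the wrist's pose just before it. camera_params takes no time and is no camera call.
A pose or a line that the arm cannot do raises env.IKError and nothing moves.
- workorder.sign_off(): hands the job in, once; it reports no verdict.
The state is a dict: "time_s": time; "qpos": joint angles; "dq": joint speeds; "tau": joint torques, N m; "tool_pos": TCP position; "orientation": TCP orientation; "force": force on the tool from outside, world axes, zero at the start; "wrist_torque": the same for the moment, N m; "width": finger opening in mm.
Only numpy, scipy, OpenCV 4.12 (cv2) and the standard library are available. Lean on these libraries where they do the work, as an engineer would, in place of code of your own. Each camera call takes 0.05 s, during which the arm holds its last target.

## Task

Get the clamping board ready for a workpiece: first put the short bench dog into the hole marked with one dot, then the tall bench dog into the hole marked with three dots, each upright, fully home on its shoulder and let go. Then take the upright handle of the spring jaw, pull the jaw back until its pointer stands at the line on the index clip, and finish while still holding it there, since it springs back if let go. Leave the other things on the bench where they are.

Things in the scene. Friction and masses are not known exactly. Their poses are not given: they have to be found in the camera images.
- board: Plywood clamping board fixed on the bench, 190 (x) x 300 (y) x 45 mm (z) high; origin at the centre of its underside. In its own frame: the three dog holes lie in a row along x at y = +110 mm; the jaw is pulled along -y, away from the holes. Its position and yaw vary; its top is 45 mm above the bench. Two steel guide rods run along y at x = -62 and +62 mm, from y = -149 to +50 mm, with end brackets up to 26 mm above the board.
- hole1 (a point): Centre of the mouth (on the board's top face) of the hole with one dot beside it, at board x = -55 mm. Blind hole 22 mm wide, 34 mm deep, chamfered by 2 mm.
- hole2 (a point): Mouth of the middle hole (two dots), the same size; it stays empty.
- hole3 (a point): Mouth of the hole with three dots, at board x = +55 mm; the same size.
- short_mid (a point): Half-way up the short steel bench dog, 34 mm above its foot (z is its axis). It stands upright on the bench: below, a shank 20 mm thick and 28 mm long with a 1.5 mm chamfer at the foot; above it a round head 28 mm thick and 40 mm tall; 68 mm in all, about 180 g. In a hole the shank goes in and the head's shoulder rests on the board's top, with this point then 6 mm above the board's top.
- tall_mid (a point): Half-way up the tall steel bench dog, 45 mm above its foot. The same shank and head thickness, but the head is 62 mm tall; 90 mm in all, about 225 g; stands upright on the bench. Fully home, this point is 17 mm above the board's top.
- jaw (a joint): How far the spring jaw is pulled back from home along the board's -y, in m: 0 at home, 0.078 at its stop. The spring pulls it home with 4 N at 0, rising by 1 N per 10 mm. The jaw is a wooden bar 150 (x) x 22 (y) mm whose top is 35 mm above the board, its face 80 mm from the hole row at home, with an 11 mm high deck behind it that carries the handle.
- handle_top (a point): Centre of the top of the upright wooden handle on the jaw's deck, 102 mm above the bench. The handle measures 50 (x) x 14 (y) x 46 mm (z) and its foot is 56 mm above the bench; axes as the board's. It moves with the jaw; at home it stands at board y = -50 mm, with 51 mm free between it and the jaw bar and nothing as tall on its other side, so that it can be pinched from above with the fingers closing along the board's y.
- pointer (a point): Tip of the steel pointer at the +x side of the jaw; moves with it. At home at board x = +88, y = -20 mm, 60 mm above the bench.
- clip: Aluminium index clip, 12 (x) x 16 (y) x 8 mm, fixed on the board's top at board x = +88 mm, 46 to 68 mm from the home place of the pointer along the board's -y (varies); axes as the board's, origin at the centre of its underside.
- line (a point): Middle of the black line across the top of the index clip; the pointer passes 4 mm above it.
- offcut: Bystander: dark wooden offcut 34 x 75 x 20 mm lying between the dogs; origin at the centre of its underside.
- tape: Bystander: black tape-measure case, 62 x 36 x 58 mm high; origin at the centre of its underside.
- chisel: Bystander: wood chisel lying on the bench, about 240 mm long, 26 mm high; origin near its middle, on the bench.
- glue: Bystander: plain glue bottle, 56 mm thick, 140 mm tall; origin at the centre of its underside.
- flask: Bystander: metal drinking flask, 70 mm thick, 220 mm tall; origin at the centre of its underside.
- mallet: Bystander: wooden mallet, head 60 x 110 x 75 mm, 200 mm handle; origin under the head.
- sander: Bystander: cork sanding block 70 x 120 x 28 mm; origin at the centre of its underside.

How it is judged (in metres and radians):
On the way, in this order (a step that is already met when the one before it is completed fails the run):
1. the short dog stands fully home in the one-dot hole, released, before the tall dog is in its hole (horizontal distance between short_mid and hole1 below 0.004 m and z of short_mid in the frame of board between 0.047 and 0.054 m and angle between short_mid's own z axis and vertical below 0.08 rad and contact force between the fingers and short_dog below 0.1 N), for 0.2 s.
2. then the tall dog stands fully home in the three-dot hole, released (horizontal distance between tall_mid and hole3 below 0.004 m and z of tall_mid in the frame of board between 0.058 and 0.065 m and angle between tall_mid's own z axis and vertical below 0.08 rad and contact force between the fingers and tall_dog below 0.1 N), for 0.2 s.
3. then the jaw is pulled by its handle until the pointer is at the line, and kept there (y of pointer in the frame of clip between -0.006 and 0.006 m and contact force between the fingers and jaw_c4 above 3 N and velocity of joint jaw between -0.01 and 0.01 m/s), for 0.3 s.
At the end, for the whole second after the job is handed in: Both dogs are fully home (within 4 mm sideways and 3 mm in height), upright and not touched by the fingers; the pointer is within 6 mm of the line, at rest, while the fingers hold the handle (more than 3 N) through the last second (all of step 1 and all of step 2 and all of step 3); the arm keeps its last pose, push and grip.
It fails at once if any bystander (offcut, tape, chisel, glue, flask, mallet, sanding block) is moved by more than 30 mm (distance of any of offcut, tape, chisel, glue, flask, mallet, sander from where it was at the start of the episode above 0.03 m).
It also fails if it takes over 61 s, if anything falls off the work surface, if the arm or the gripper's body presses on something with over 40 N, if the wrist force passes 120 N, or if a joint passes its speed limit or range.

## Working session

There is one attempt and no reset: what is moved stays moved. The work goes in short steps, each a Python script; the robot and the scene stay as the last script left them, time stands still between calls to the robot, and variables do not carry over. Pictures are saved under pics/ and viewed, and the job is handed in when it is done.

```bash
mkdir -p pics; ls; python3 - <<'E'
from station import env, set_gripper, viewer, workorder
import cv2
for n in("scene","top","wrist"):
    cv2.imwrite(f"pics/{n}0.png",viewer.camera(n)); print(n,viewer.camera_params(n))
print(env.read_state())
E
```

```text
pics
scene {'fx': 505.9100634052036, 'fy': 505.9100634052036, 'cx': 273.5285693315931, 'cy': 210.61463790585748, 'pose': array([[-8.60122021e-01, -3.19154395e-01,  3.97907754e-01,
         1.15679323e+03],
       [ 5.09631125e-01, -5.70703614e-01,  6.43873824e-01,
         8.83254465e+02],
       [ 2.15922320e-02,  7.56596231e-01,  6.53525760e-01,
         1.02394110e+03],
       [ 0.00000000e+00,  0.00000000e+00,  0.00000000e+00,
         1.00000000e+00]])}
top {'fx': 383.21003313509704, 'fy': 383.21003313509704, 'cx': 278.83561893864476, 'cy': 205.64650158221266, 'pose': array([[-2.12563260e-02,  9.81152152e-01, -1.92064115e-01,
         3.95653386e+02],
       [-9.99682708e-01, -2.34554001e-02, -9.18305172e-03,
        -2.91042476e+01],
       [-1.35149116e-02,  1.91807976e-01,  9.81339415e-01,
         1.14618723e+03],
       [ 0.00000000e+00,  0.00000000e+00,  0.00000000e+00,
         1.00000000e+00]])}
wrist {'fx': 325.19226210127806, 'fy': 325.19226210127806, 'cx': 279.89992167259663, 'cy': 204.72839082640303, 'tool_from_camera': array([[ 9.54023564e-04,  9.68885532e-01,  2.47
[... 266 characters left out ...]

         1.00000000e+00]])}
{'time_s': 0.15, 'qpos': array([ 1.18897397e+00,  4.23642747e-01,  1.63047277e+00, -4.78080230e-05,
        1.08865526e+00, -1.89951147e-02]), 'dq': array([ 0.00060301, -0.0038095 , -0.00247667, -0.00072012, -0.00206703,
        0.00134613]), 'tau': array([ 2.46946802e-04, -5.44981456e+01, -2.73920703e+01,  6.44524698e-02,
        2.05193844e-02, -7.01847830e-05]), 'tool_pos': array([221.68212181, 584.00778188, 302.11069589]), 'orientation': array([ 1.80409232e-01,  9.83591461e-01, -5.81490280e-04, -9.65164406e-05]), 'force': array([-0.82962831, -0.29349299, -0.95890712]), 'wrist_torque': array([-0.02002055, -0.00108449,  0.01260325]), 'width': 87.91474847402914}
```

View pics/scene0.png

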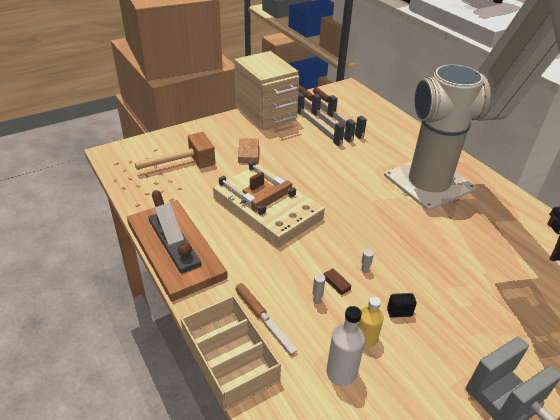

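View pics/top0.png

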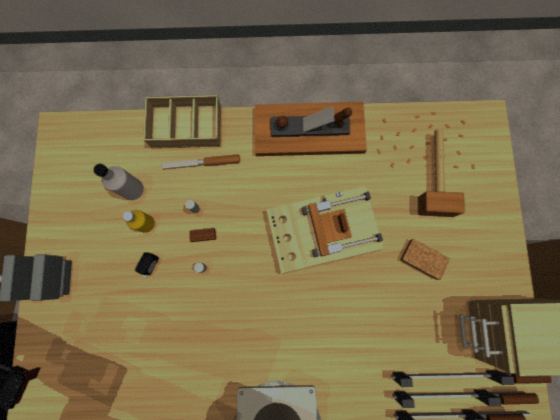

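View pics/wrist0.png

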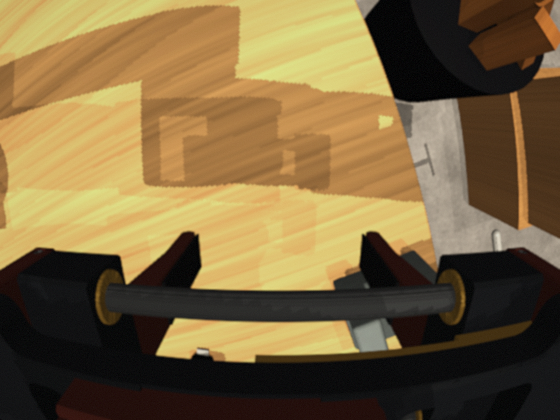

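The top picture shows the board around pixel (325,230), with the dogs at about (192,206) and (200,268). I'll zoom in.

```bash
cat > h.py <<'E'
import numpy as np, cv2
def ray(P,u,v):
    d=np.array([(u-P['cx'])/P['fx'],-(v-P['cy'])/P['fy'],-1.0]); T=P['pose']
    return T[:3,3],T[:3,:3]@d
def onz(P,u,v,z):
    o,d=ray(P,u,v); return o+d*(z-o[2])/d[2]
def proj(P,p):
    T=P['pose']; c=T[:3,:3].T@(np.asarray(p,float)-T[:3,3])
    return P['cx']+P['fx']*c[0]/-c[2], P['cy']-P['fy']*c[1]/-c[2]
def wproj(P,st,p):
    from scipy.spatial.transform import Rotation as R
    t=R.from_quat(st['orientation']).as_matrix().T@(np.asarray(p,float)-st['tool_pos'])
    T=P['tool_from_camera']; c=T[:3,:3].T@(t-T[:3,3]); v=np.array([c[0],-c[1],-c[2]])
    th=np.arctan2(np.hypot(v[0],v[1]),v[2]); n=np.hypot(v[0],v[1])
    return P['cx']+P['fx']*th*v[0]/n, P['cy']+P['fy']*th*v[1]/n
def wonz(P,st,u,v,z):
    from scipy.spatial.transform import Rotation as R
    a=np.array([u-P['cx'],v-P['cy']])/P['fx']; th=np.linalg.norm(a); s=np.sin(th)/th if th>0 else 1
    d=np.array([a[0]*s,-a[1]*s,-np.cos(th)]); T=P['tool_from_camera']
    M=R.from_quat(st['orientation']).as_matrix(); o=M@T[:3,3]+st['tool_pos']; d=M@T[:3,:3]@d
    return o+d*(z-o[2])/d[2]
E
python3 - <<'E'
import cv2
a=cv2.imread('pics/top0.png')
cv2.imwrite('pics/t_board.png',cv2.resize(a[180:280,258:392],None,fx=5.9,fy=5.9,interpolation=cv2.INTER_CUBIC))
cv2.imwrite('pics/t_dogs.png',cv2.resize(a[190:285,175:225],None,fx=6,fy=6,interpolation=cv2.INTER_CUBIC))
a=cv2.imread('pics/scene0.png')
cv2.imwrite('pics/s_board.png',cv2.resize(a[155:250,205:335],None,fx=6,fy=6,interpolation=cv2.INTER_CUBIC))
cv2.imwrite('pics/s_dogs.png',cv2.resize(a[240:310,300:400],None,fx=7,fy=7,interpolation=cv2.INTER_CUBIC))
E
```

```text
(no output)
```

View pics/t_board.png

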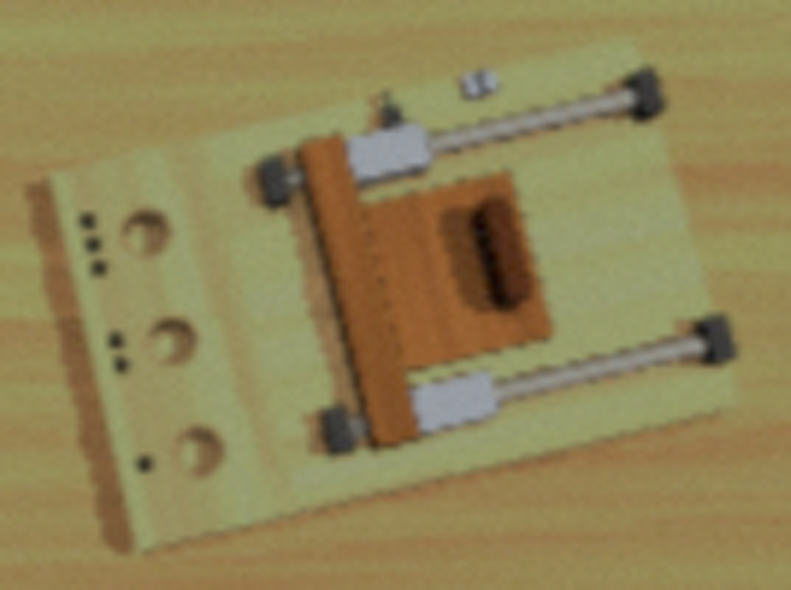

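View pics/t_dogs.png

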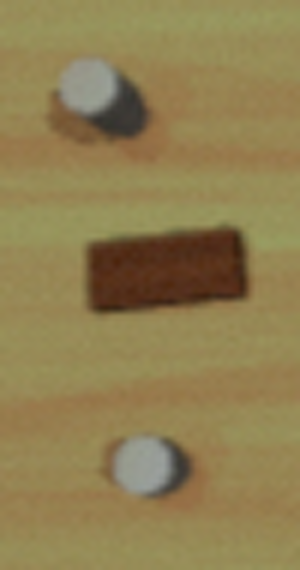

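View pics/s_board.png

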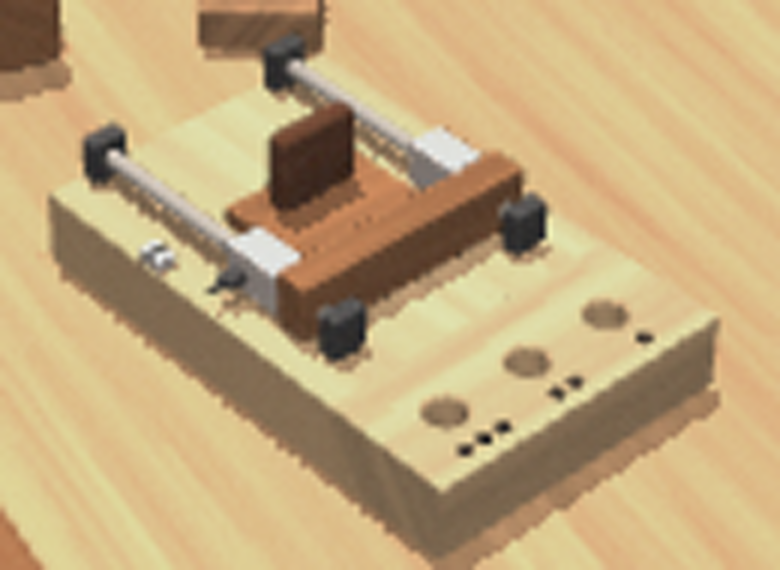

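View pics/s_dogs.png

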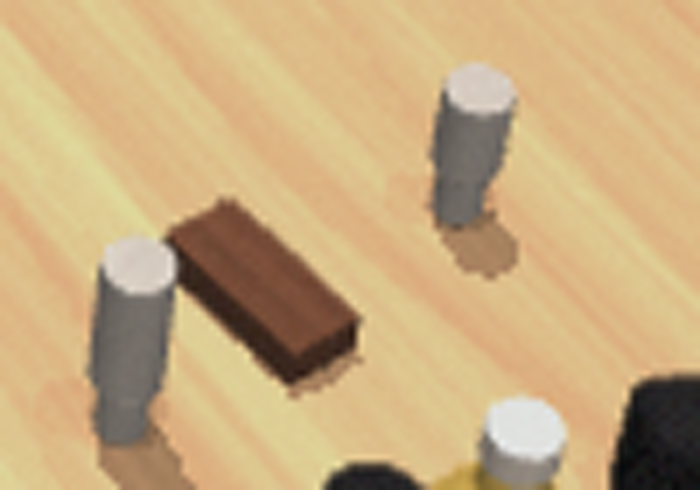

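Holes by their dots: three-dot at crop (147,233), two-dot at (172,341), one-dot at (199,452). The tall dog is the one farther from the robot, with the short one nearer. Next I'll fit positions from both cameras.

```bash
cat > fit.py <<'E'
import numpy as np
from h import *
from station import viewer
from scipy.optimize import least_squares
T=viewer.camera_params('top');S=viewer.camera_params('scene')
c=lambda l,o,f:(np.array(l)+.5)/f-.5+np.array(o)
bt=lambda *l:c(l,(258,180),5.9); bs=lambda *l:c(l,(205,155),6)
obs=[(T,bt(147,233),(55,110,45)),(T,bt(172,341),(0,110,45)),(T,bt(199,452),(-55,110,45)),(T,bt(50,178),(95,150,45)),(T,bt(138,550),(-95,150,45)),(T,bt(735,405),(-95,-150,45)),(T,bt(640,38),(95,-150,45)),(T,bt(500,255),(0,-50,102)),
(S,bs(445,412),(55,110,45)),(S,bs(527,362),(0,110,45)),(S,bs(606,315),(-55,110,45)),(S,bs(718,320),(-95,150,45)),(S,bs(438,490),(95,150,45)),(S,bs(50,197),(95,-150,45))]
def W(x,p): 
    a=x[2]; return np.array([x[0]+np.cos(a)*p[0]-np.sin(a)*p[1],x[1]+np.sin(a)*p[0]+np.cos(a)*p[1],p[2]])
def run(o):
    f=lambda x:np.concatenate([np.array(proj(P,W(x,p)))-uv for P,uv,p in o])
    return least_squares(f,[420,-130,.2],loss='soft_l1',x_scale=[10,10,.1])
if __name__=="__main__":
    for o in (obs,obs[:8],obs[8:]):
        r=run(o);print(r.x.round(3)); print(r.fun.reshape(-1,2).round(1).tolist())
    x=run(obs).x
    for n,p in dict(h1=(-55,110,45),h2=(0,110,45),h3=(55,110,45),handle=(0,-50,102)).items(): print(n,W(x,p).round(1))
    for P,uv in ((T,bt(479,82)),(S,bs(157,257))):
        q=onz(P,*uv,53); d=q[:2]-x[:2];a=x[2]; print('clip board',d@[np.cos(a),np.sin(a)],d@[-np.sin(a),np.cos(a)])
    print('tall',onz(T,*c((88,87),(175,190),6),90),onz(S,*c((140,266),(300,240),7),90))
    print('short',onz(T,*c((144,465),(175,190),6),68),onz(S,*c((480,90),(300,240),7),68))
E
python3 fit.py
```

```text
[ 5.41615e+02 -1.47013e+02  2.04000e-01]
[[-0.2, -0.7], [-0.1, -0.6], [-0.3, -0.7], [-0.1, -1.5], [-0.5, -0.3], [0.7, 0.4], [-0.9, -0.4], [1.1, -1.4], [0.5, -0.8], [0.5, -0.7], [0.5, -0.8], [0.8, -0.7], [0.9, -0.2], [0.4, -1.5]]
[ 5.39982e+02 -1.47096e+02  2.09000e-01]
[[-0.2, 0.0], [-0.0, 0.1], [-0.1, -0.0], [-0.2, -0.7], [-0.2, 0.5], [0.9, 0.7], [-1.0, 0.0], [1.2, -0.9]]
[ 5.44921e+02 -1.45105e+02  2.06000e-01]
[[-0.1, -0.0], [-0.1, 0.0], [-0.0, -0.1], [0.2, -0.1], [0.3, 0.6], [-0.4, -0.8]]
h1 [465.4 -50.5  45. ]
h2 [519.3 -39.3  45. ]
h3 [573.1 -28.1  45. ]
handle [ 551.8 -196.   102. ]
clip board 88.2450940244915 -66.84345148240615
clip board 95.0291709476251 -62.45554189290614
tall [612.89482197 233.25748028  90.        ] [617.63678252 234.74719454  90.        ]
short [437.54741013 208.37570971  68.        ] [442.02325062 210.0951594   68.        ]
```

```bash
cat >> h.py <<'E'
from scipy.spatial.transform import Rotation as R
A=0.205
def down(ax):  # tool x toward world angle ax, z down
    x=np.array([np.cos(ax),np.sin(ax),0]);z=np.array([0,0,-1.]);y=np.cross(z,x)
    return R.from_matrix(np.c_[x,y,z]).as_quat()
QD=down(A-np.pi/2)   # dogs: tool x = -board y, fingers along board x
E
python3 - <<'E'
from station import env, viewer,set_gripper
from h import *
for p in ([440,209,240],[440,209,113],[615,234,240],[465,-50,240],[573,-28,240]):
    q=env.ik(p,QD);print(p,None if q is None else q.round(2))
for k in range(2):
  print('handle',env.ik([552,-196,240],down(A+k*np.pi)), env.ik([552+13,-196-62,105],down(A+k*np.pi)))
env.reach([440,209,240],QD); set_gripper(60)
s=env.read_state();im=viewer.camera('wrist');cv2.imwrite('pics/w1.png',im)
P=viewer.camera_params('wrist');print(s['time_s'],s['tool_pos'],wproj(P,s,[440,209,68]))
E
```

```text
[440, 209, 240] None
[440, 209, 113] None
[615, 234, 240] None
[465, -50, 240] None
[573, -28, 240] None
handle [-3.61503282e-01  4.44808256e-01  1.76400570e+00 -4.44089210e-16
  9.32778698e-01  1.00429304e+00] [-4.47519807e-01  6.85405386e-01  1.72871259e+00 -4.44089210e-16
  7.27474679e-01  9.18276520e-01]
handle [-3.61503282e-01  4.44808256e-01  1.76400570e+00 -4.44089210e-16
  9.32778698e-01 -2.13729961e+00] [-4.47519807e-01  6.85405386e-01  1.72871259e+00 -4.44089210e-16
  7.27474679e-01 -2.22331613e+00]Traceback (most recent call last):
  File "<stdin>", line 7, in <module>
station.IKError: the arm cannot take that pose within its joint ranges
```

```bash
sed -i 's/^QD=.*/QD=down(A+np.pi\/2)   # tool x=+board y/' h.py
python3 - <<'E'
from station import env, viewer,set_gripper
from h import *
T=viewer.camera_params('top')
print('glue',onz(T,129,215,140),'flask',onz(T,101,170,220))
for p in ([440,209,240],[440,209,113],[615,234,240],[465,-50,240],[573,-28,240]):
    q=env.ik(p,QD);print(p,None if q is None else q.round(2))
env.reach([440,209,240],QD); set_gripper(60)
s=env.read_state();im=viewer.camera('wrist');cv2.imwrite('pics/w1.png',im)
P=viewer.camera_params('wrist');print(s['time_s'],s['tool_pos'],wproj(P,s,[440,209,68]))
E
```

```text
glue [576.65885783 381.92510112 140.        ] flask [679.3425014  426.54825037 220.        ]
[440, 209, 240] [ 0.42  0.31  1.98 -0.    0.85  0.21]
[440, 209, 113] [ 0.42  0.55  2.03 -0.    0.57  0.21]
[615, 234, 240] [ 0.35  0.54  1.6  -0.    1.01  0.14]
[465, -50, 240] [-0.13  0.29  2.02 -0.    0.84 -0.34]
[573, -28, 240] [-0.07  0.43  1.79 -0.    0.92 -0.27]
2.3833 [439.99132683 209.01009133 239.99906392] (np.float64(278.1364416046738), np.float64(207.54634219590326))
```

View pics/w1.png

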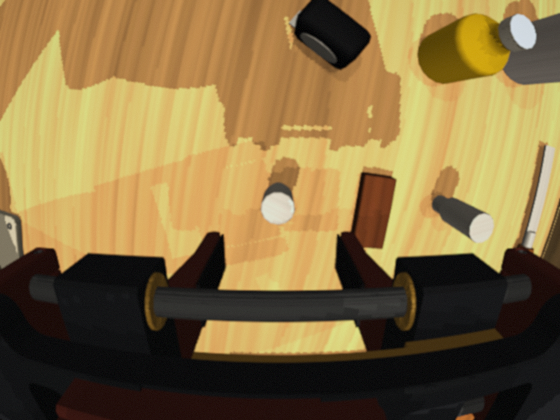

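The short dog's top disc is at about (278,208), which is where it was predicted. The offcut is at (374,210) and the tall dog's top is at (481,227). Refining the centre next.

```bash
cat >> h.py <<'E'
def disc(im,u,v,r=30,th=None,name=None):
    u,v=int(u),int(v); c=im[v-r:v+r,u-r:u+r].astype(int)
    sat=c.max(2)-c.min(2); m=((sat<45)&(c.min(2)>(th or 170))).astype(np.uint8)
    n,l,s,cc=cv2.connectedComponentsWithStats(m); k=1+np.argmax(s[1:,4])
    if name: cv2.imwrite(name,cv2.resize(np.hstack([im[v-r:v+r,u-r:u+r],cv2.cvtColor((l==k).astype(np.uint8)*255,cv2.COLOR_GRAY2BGR)]),None,fx=6,fy=6,interpolation=cv2.INTER_NEAREST))
    x,y,w,h=s[k][:4]
    return cc[k]+[u-r,v-r],s[k], (x+(w-1)/2+u-r,y+(h-1)/2+v-r)
E
python3 - <<'E'
from station import viewer
from h import *
im=cv2.imread('pics/w1.png');P=viewer.camera_params('wrist')
s=dict(orientation=QD,tool_pos=np.array([440,209,240.]))
for n,u,v,z in(('s',278,208,68),('t',481,227,90)):
    c,st,b=disc(im,u,v,name=f'pics/d{n}.png');print(c,st,b,wonz(P,s,*c,z),wonz(P,s,*b,z))
E
```

```text
[277.32853403 207.9934555 ] [ 14  15  32  31 764] (np.float64(277.5), np.float64(208.0)) [439.44453504 208.48724229  68.        ] [439.58180005 208.51030058  68.        ]
[481.16566866 227.83832335] [ 19  17  23  29 501] (np.float64(481.0), np.float64(228.0)) [615.60296981 232.57863108  90.        ] [615.47695232 232.40562839  90.        ]
```

View pics/ds.png

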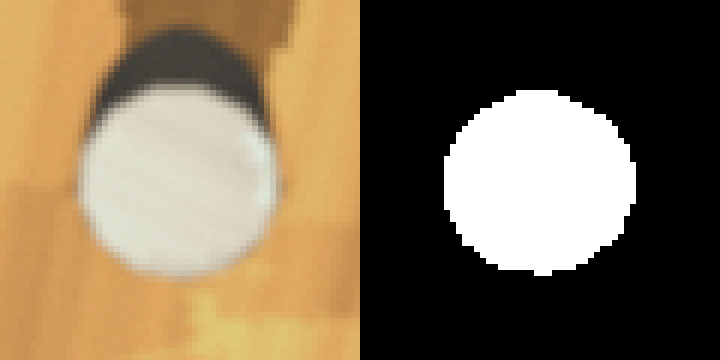

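```bash
python3 - <<'E'
from station import env, viewer,set_gripper
from h import *
env.reach([515,-50,240],QD)
s=env.read_state();im=viewer.camera('wrist');cv2.imwrite('pics/w2.png',im)
P=viewer.camera_params('wrist');print(s['time_s'],s['tool_pos'])
np.save('w2.npy',np.r_[s['tool_pos'],s['orientation']])
for p in([465.4,-50.5,45],[519.3,-39.3,45],[573.1,-28.1,45]):print(wproj(P,s,p))
cv2.imwrite('pics/w2c.png',cv2.resize(im[150:260,180:380],None,fx=4,fy=4,interpolation=cv2.INTER_CUBIC))
E
```

```text
3.4833 [514.804179   -49.37134888 239.90432613]
(np.float64(223.21559140956685), np.float64(191.07330920406213))
(np.float64(285.7084340039075), np.float64(191.0041345305662))
(np.float64(347.6660144146881), np.float64(191.2475749252424))
```

View pics/w2.png

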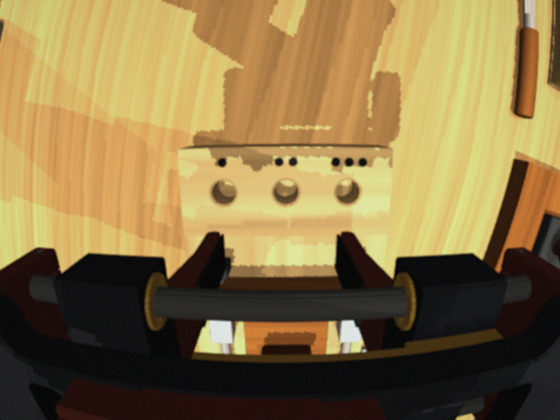

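View pics/w2c.png

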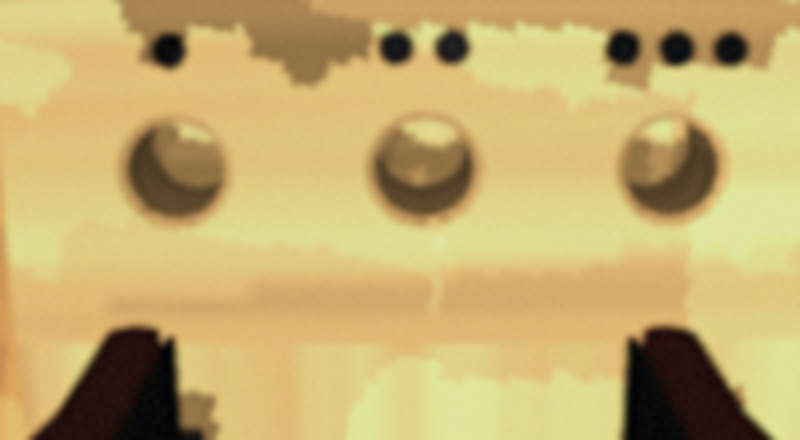

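One-dot hole is at (223.6,192), two-dot at (285.4,191.6) and three-dot at (347.4,192). Now pick up the short dog.

```bash
python3 - <<'E'
from station import env, viewer,set_gripper
from h import *
P=viewer.camera_params('wrist');w=np.load('w2.npy');s=dict(tool_pos=w[:3],orientation=w[3:])
H=np.array([wonz(P,s,u,v,45) for u,v in((223.6,192),(285.4,191.6),(347.4,192))]);print(H)
d=H[2]-H[0];print('yaw',np.arctan2(d[1],d[0]),np.linalg.norm(d))
np.save('H.npy',H)
env.reach([439.5,208.5,200],QD)
env.move_l([439.5,208.5,117],rate=120)
set_gripper(20)
s=env.read_state();print(s['time_s'],s['width'],s['tool_pos'],s['force'])
im=viewer.camera('wrist');cv2.imwrite('pics/w3.png',im)
print(wproj(P,s,s['tool_pos']-[0,0,117-68]))
E
```

```text
[[465.87820865 -51.25542732  45.        ]
 [519.14716648 -39.87544934  45.        ]
 [573.03333287 -28.81160037  45.        ]]
yaw 0.20646703099889763 109.48034533385308
6.0417 27.503319915202482 [439.57625572 208.60066581 117.18418526] [-0.06791896  0.23866761  2.92971123]
(np.float64(276.7904250669744), np.float64(277.0657459376708))
```

View pics/w3.png

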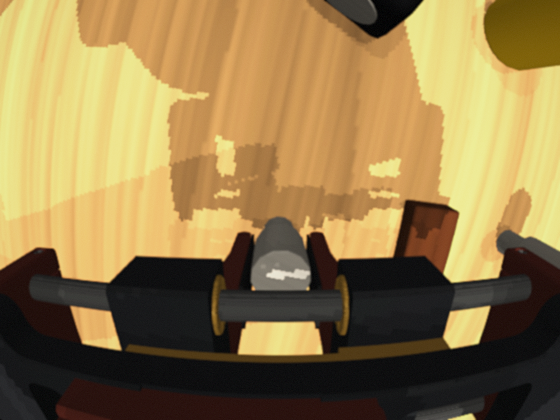

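Gripped at a width of 27.5 mm, and the dog's top disc spans about x 250 to 311. Checking the camera's sideways bias.

```bash
python3 - <<'E'
from station import env, viewer,set_gripper
from h import *
P=viewer.camera_params('wrist')
s=dict(tool_pos=np.zeros(3),orientation=np.array([0,0,0,1.]))
for q in ([0,0,80],[0,30,80],[0,-30,80],[0,0,61],[10,30,80],[10,-30,80]):print(q,wproj(P,s,q))
a=cv2.imread('pics/w3.png')[210:300,225:335];b=cv2.imread('pics/w1.png')[220:300,190:370]
cv2.imwrite('pics/w3c.png',cv2.resize(a,None,fx=6,fy=6,interpolation=cv2.INTER_CUBIC))
cv2.imwrite('pics/w1c.png',cv2.resize(b,None,fx=4,fy=4,interpolation=cv2.INTER_CUBIC))
E
```

```text
[0, 0, 80] (np.float64(277.304994042742), np.float64(251.02541766971686))
[0, 30, 80] (np.float64(332.36127891352123), np.float64(250.6660209702401))
[0, -30, 80] (np.float64(222.382568892895), np.float64(250.5042601309795))
[0, 0, 61] (np.float64(277.02874484010323), np.float64(265.8900004162026))
[10, 30, 80] (np.float64(333.33576311660835), np.float64(233.40448209379144))
[10, -30, 80] (np.float64(221.35511556340703), np.float64(233.26580737776354))
```

View pics/w3c.png

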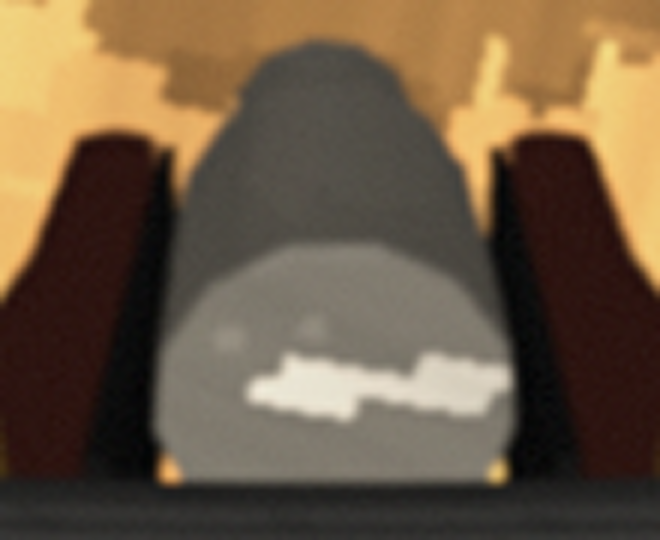

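View pics/w1c.png

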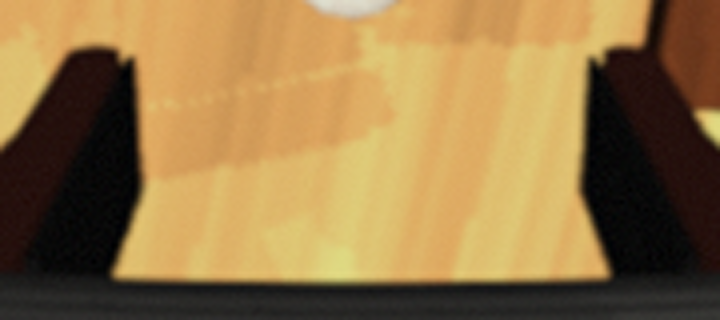

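Objects appear about 1.5 mm too far along tool +y, in both the finger tips and the gripped dog. I'll correct for that and insert.

```bash
python3 - <<'E'
from station import env, viewer,set_gripper
from h import *
H=np.load('H.npy'); bx=np.array([np.cos(.2055),np.sin(.2055)])
H[:,:2]-=1.5*bx; np.save('Hc.npy',H); print(H)
p=env.read_state()['tool_pos']
env.move_l([p[0],p[1],215],rate=200)
h=H[0]; env.reach([h[0],h[1],192],QD)
s=env.read_state();im=viewer.camera('wrist');cv2.imwrite('pics/w4.png',im)
r=env.move_l([h[0],h[1],134.5],rate=40,f_stop=8)
s=env.read_state();print(s['time_s'],r,s['tool_pos'],s['force'],s['wrist_torque'],s['width'])
cv2.imwrite('pics/w5.png',viewer.camera('wrist'))
E
```

```text
[[464.40977003 -51.56151232  45.        ]
 [517.67872786 -40.18153433  45.        ]
 [571.56489425 -29.11768537  45.        ]]
9.4 False [464.54921649 -51.58150475 134.70486275] [ 0.98651805  0.09163263 -3.0045969 ] [-0.01243149  0.03836892  0.01898593] 27.56273801265649
```

View pics/w5.png

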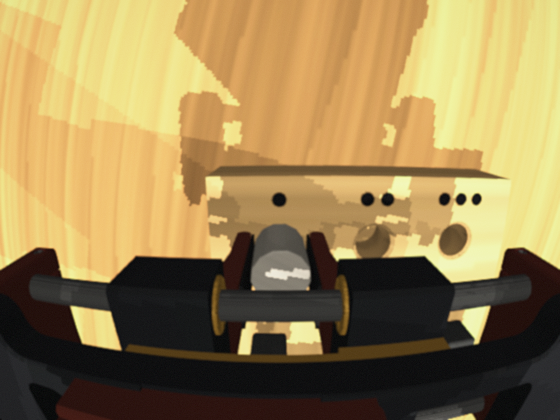

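The shank went in without contact force, at the one-dot hole. I'll seat it, release, and go on to look at the tall dog.

```bash
python3 - <<'E'
from station import env, viewer,set_gripper
from h import *
p=env.read_state()['tool_pos']
r=env.move_l([p[0],p[1],132.5],rate=20,f_stop=6)
s=env.read_state();print(r,s['tool_pos'],s['force'])
set_gripper(50); 
p=env.read_state()['tool_pos'];env.move_l([p[0],p[1],240],rate=200)
s=env.read_state();im=viewer.camera('wrist');cv2.imwrite('pics/w6.png',im)
P=viewer.camera_params('wrist'); Hc=np.load('Hc.npy');
c,st,b=disc(im,*wproj(P,s,[Hc[0][0],Hc[0][1],85]),th=140,name='pics/w6d.png'); print(s['time_s'],c,st,wonz(P,s,*c,85))
env.reach([614,232,262],QD)
s=env.read_state();im=viewer.camera('wrist');cv2.imwrite('pics/w7.png',im)
c,st,b=disc(im,*wproj(P,s,[614,232,90]),th=140,name='pics/w7d.png'); print(s['time_s'],c,st,b,wonz(P,s,*c,90),wonz(P,s,*b,90))
E
```

```text
False [464.42042079 -51.67911006 133.60649057] [-6.0589357  -1.58842802 16.96478074]
10.9583 [280.07034632 213.46645022] [ 15  14  35  34 924] [465.51324626 -51.16490744  85.        ]
12.2333 [281.31740196 205.74142157] [ 16  14  33  32 816] (np.float64(281.0), np.float64(205.5)) [615.56840954 232.79703571  90.        ] [615.27611282 232.94191704  90.        ]
```

View pics/w6.png

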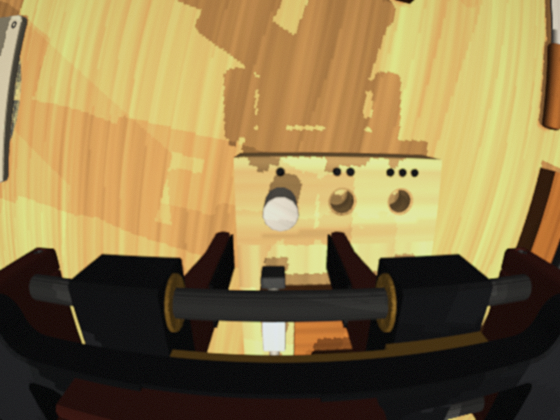

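View pics/w6d.png

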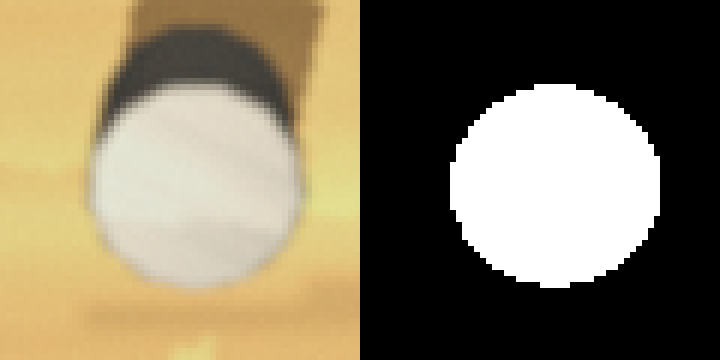

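View pics/w7.png

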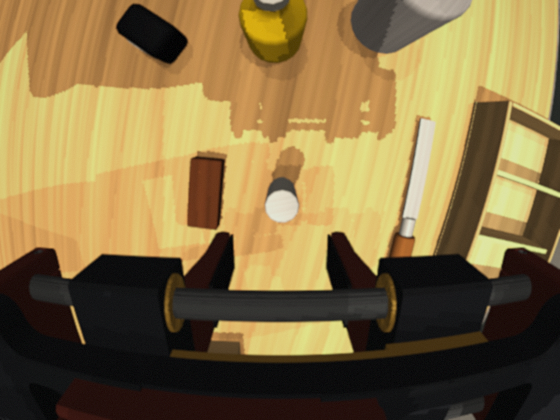

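The short dog is home: its disc is at (280,213), on the one-dot hole, and the other two holes are empty. The tall dog's disc is at (281,206).

```bash
python3 - <<'E'
from station import env, viewer,set_gripper
from h import *
Hc=np.load('Hc.npy');P=viewer.camera_params('wrist')
env.move_l([613.9,232.6,133],rate=120)
set_gripper(20)
s=env.read_state();p=s['tool_pos'];print(s['time_s'],s['width'],p,s['force'])
cv2.imwrite('pics/w8.png',viewer.camera('wrist'))
z0=p[2]
env.move_l([p[0],p[1],z0+110],rate=200)
h=Hc[2]; env.reach([h[0],h[1],z0+75],QD)
cv2.imwrite('pics/w9.png',viewer.camera('wrist'))
r=env.move_l([h[0],h[1],z0+17.3],rate=40,f_stop=8)
s=env.read_state();print(s['time_s'],r,s['tool_pos'],z0,s['force'],s['width'])
cv2.imwrite('pics/w10.png',viewer.camera('wrist'))
E
```

```text
13.9917 27.44977835956974 [614.15020432 232.72160238 133.46104928] [ 0.33728082 -0.11252165  2.79613655]
17.425 False [571.72378648 -29.12709981 151.0093694 ] 133.46104927500124 [-0.22883309 -0.29888475 -1.76249451] 27.51365852714968
```

View pics/w10.png

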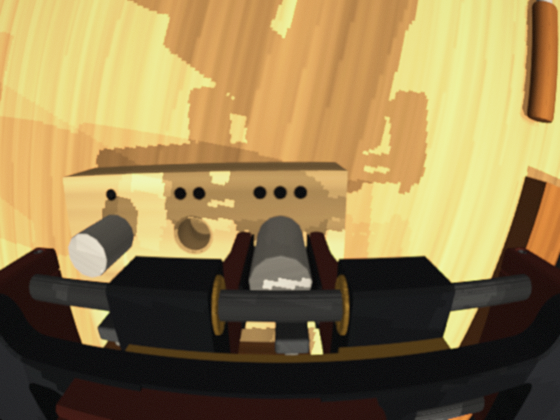

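The shank is in the three-dot hole with no jamming force. I'll seat it, release, and look down at the jaw.

```bash
python3 - <<'E'
from station import env, viewer,set_gripper
from h import *
Hc=np.load('Hc.npy');P=viewer.camera_params('wrist')
p=env.read_state()['tool_pos']
r=env.move_l([p[0],p[1],148.8],rate=20,f_stop=6)
s=env.read_state();print(r,s['tool_pos'],s['force'])
set_gripper(50)
p=env.read_state()['tool_pos'];env.move_l([p[0],p[1],255],rate=200)
s=env.read_state();im=viewer.camera('wrist');cv2.imwrite('pics/w11.png',im)
c,st,b=disc(im,*wproj(P,s,[Hc[2][0]+1.5,Hc[2][1],107]),th=140,name='pics/w11d.png'); print(s['time_s'],c,st,wonz(P,s,*c,107))
a=.2055;by=np.array([-np.sin(a),np.cos(a)])
hd=Hc[1][:2]-160*by;print(hd)
QH=down(a)
env.reach([*(hd-20*by),270],QH)
s=env.read_state();im=viewer.camera('wrist');cv2.imwrite('pics/w12.png',im)
np.save('w12.npy',np.r_[s['tool_pos'],s['orientation']]);print(s['time_s'],s['tool_pos'])
E
```

```text
False [572.05156605 -29.16109798 150.31543896] [-4.11067602 -0.23514529 12.4474143 ]
18.9667 [281.07194245 216.55909558] [ 13  14  37  34 973] [573.32530155 -29.00592463 107.        ]
[ 550.32779425 -196.8149869 ]
20.1583 [ 554.18988283 -215.94817224  269.14378774]
```

View pics/w11.png

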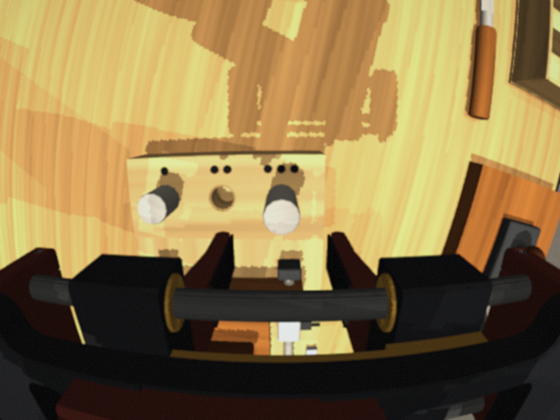

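View pics/w12.png

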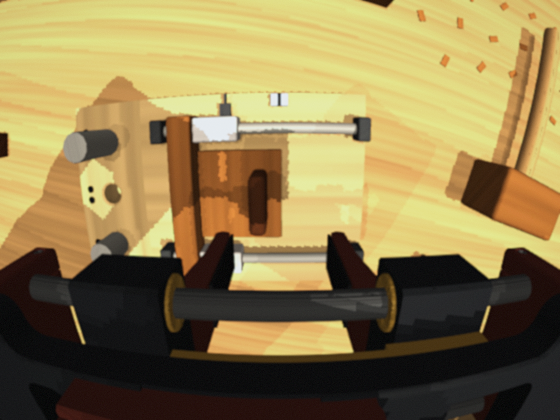

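Both dogs stand in their holes. The pointer tip is at about (225,95), the clip at (279,99) and the handle top at about (258,200).

```bash
python3 - <<'E'
import cv2
a=cv2.imread('pics/w12.png')
cv2.imwrite('pics/w12c.png',cv2.resize(a[85:135,205:305],None,fx=8,fy=8,interpolation=cv2.INTER_CUBIC))
cv2.imwrite('pics/w12h.png',cv2.resize(a[145:245,190:310],None,fx=6,fy=6,interpolation=cv2.INTER_CUBIC))
E
```

```text
(no output)
```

View pics/w12c.png

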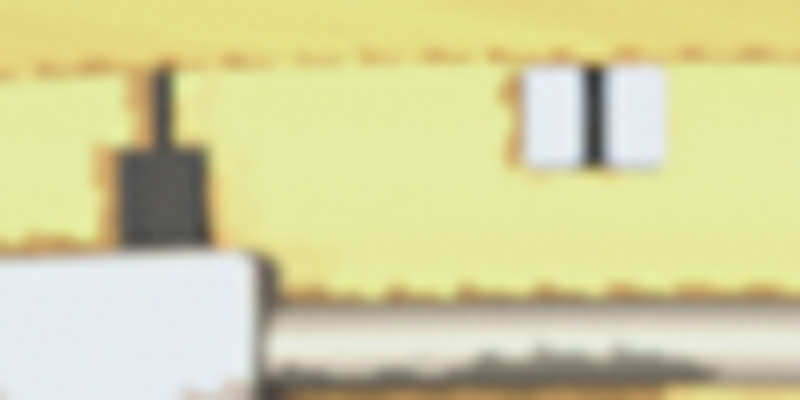

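View pics/w12h.png

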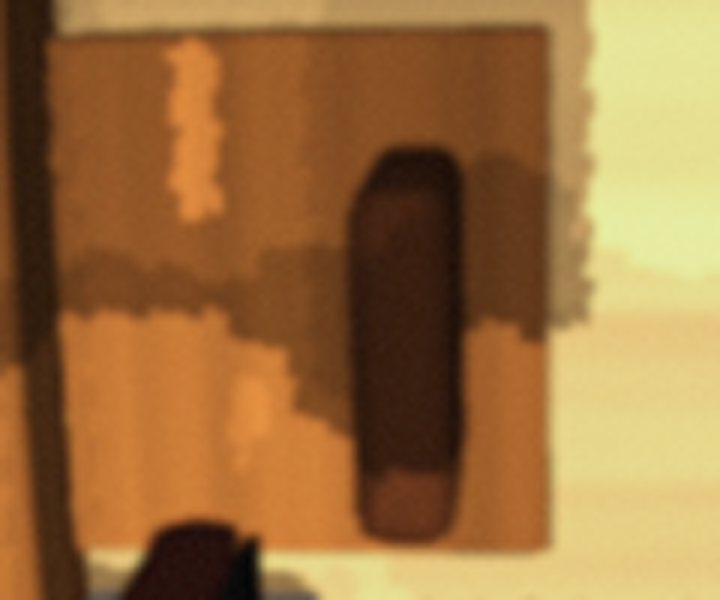

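```bash
python3 - <<'E'
from station import viewer
from h import *
w=np.load('w12.npy');s=dict(tool_pos=w[:3],orientation=w[3:]);P=viewer.camera_params('wrist');Hc=np.load('Hc.npy')
a=.2055;bx=np.array([np.cos(a),np.sin(a)]);by=np.array([-np.sin(a),np.cos(a)])
B=Hc[1][:2]-110*by
f=lambda u,v,ox,oy,k:((u+.5)/k-.5+ox,(v+.5)/k-.5+oy)
for n,uv,z in(('ptr',f(162,70,205,85,8),60),('line',f(594,118,205,85,8),53),('line_z60?',f(594,118,205,85,8),60),('handle',f(406,365,190,145,6),102)):
    q=wonz(P,s,*uv,z);q[:2]+=1.5*by  # tool y=-by; subtract bias
    d=q[:2]-B; print(n,uv,q.round(1),'board',(d@bx).round(1),(d@by).round(1))
E
```

```text
ptr (224.8125, 93.3125) [ 638.  -146.1   60. ] board 96.2 -18.3
line (278.8125, 99.3125) [ 642.3 -194.5   53. ] board 90.5 -66.5
line_z60? (278.8125, 99.3125) [ 641.8 -194.6   60. ] board 90.0 -66.5
handle (257.25, 205.41666666666666) [ 554.  -195.7  102. ] board 3.8 -49.7
```

```bash
python3 - <<'E'
from station import env, viewer,set_gripper
from h import *
a=.2055;by=np.array([-np.sin(a),np.cos(a)])
env.reach([553,-196,200],down(a))
r=env.move_l([553,-196,143],rate=80,f_stop=10)
set_gripper(5)
s=env.read_state();p=s['tool_pos'];print(r,s['time_s'],s['width'],p,s['force'])
q=p[:2]-48.2*by
env.move_l([*q,p[2]],rate=40)
env.hold(0.3)
s=env.read_state();print(s['time_s'],s['width'],s['tool_pos'],(s['tool_pos'][:2]-p[:2])@by,s['force'])
im=viewer.camera('wrist');cv2.imwrite('pics/w13.png',im);cv2.imwrite('pics/w13c.png',cv2.resize(im[0:140,180:380],None,fx=4,fy=4,interpolation=cv2.INTER_CUBIC))
np.save('w13.npy',np.r_[s['tool_pos'],s['orientation']])
t=viewer.camera('top');cv2.imwrite('pics/t2.png',t)
P=viewer.camera_params('wrist')
bx=np.array([np.cos(a),np.sin(a)]);L=np.array([642.3,-194.5]);print(wproj(P,s,[*L,53]),wproj(P,s,[*L,60]))
E
```

```text
False 22.1167 13.999271854452168 [ 553.19164688 -196.65933946  143.18706984] [ 0.06338527 -5.5790137  -0.44498852]
23.7917 14.026394049022588 [ 562.96377817 -242.33274192  143.15229252] -46.706460507562255 [0.43068877 8.83973052 3.44621133]
(np.float64(222.87133267313203), np.float64(89.17148884425356)) (np.float64(220.48674930073443), np.float64(87.80240890356046))
```

View pics/w13.png

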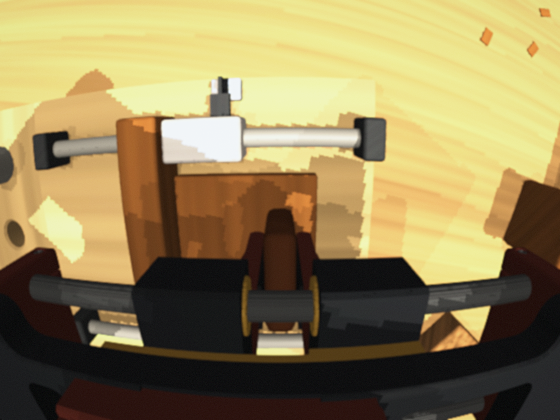

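View pics/w13c.png

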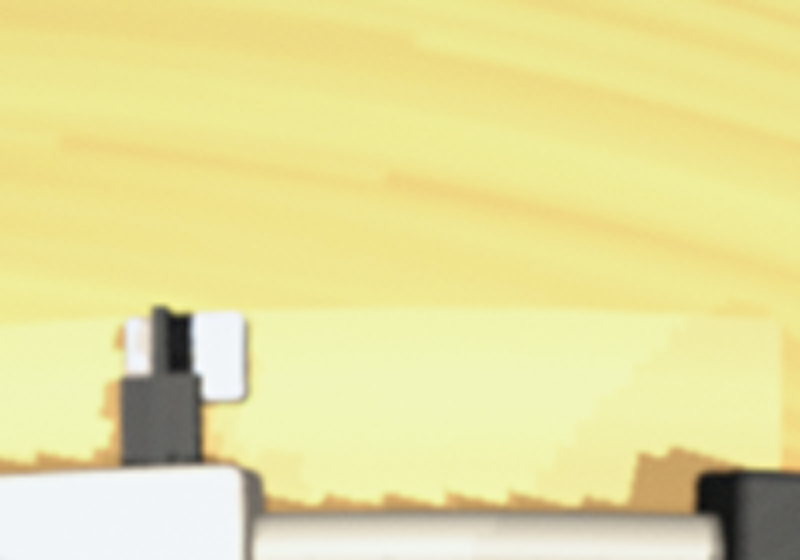

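The pointer at crop x 160 is still short of the line at 180. After parallax that is about 1.7 mm, and the arm itself gave way 1.5 mm to the spring. Pulling a bit further.

```bash
python3 - <<'E'
from station import env, viewer,set_gripper
from h import *
a=.2055;by=np.array([-np.sin(a),np.cos(a)])
p=np.array([553.19164688,-196.65933946,143.18706984])
env.move_l([*(p[:2]-50.0*by),p[2]],rate=15)
env.hold(0.6)
s=env.read_state();print(s['time_s'],s['width'],s['tool_pos'],(s['tool_pos'][:2]-p[:2])@by,s['force'],abs(s['dq']).max())
im=viewer.camera('wrist');cv2.imwrite('pics/w14.png',im);cv2.imwrite('pics/w14c.png',cv2.resize(im[60:140,180:300],None,fx=6,fy=6,interpolation=cv2.INTER_CUBIC))
P=viewer.camera_params('wrist')
L=np.array([642.3,-194.5]);print(wproj(P,s,[*L,53]),wproj(P,s,[*L,60]))
t=viewer.camera('top');cv2.imwrite('pics/t3.png',cv2.resize(t[180:280,258:392],None,fx=5.9,fy=5.9,interpolation=cv2.INTER_CUBIC))
t=viewer.camera('scene');cv2.imwrite('pics/s3.png',cv2.resize(t[155:250,205:335],None,fx=6,fy=6,interpolation=cv2.INTER_CUBIC))
E
```

```text
24.7583 13.968622241676403 [ 563.33693131 -244.04164433  143.13697972] -48.455550416607565 [0.91195194 8.69514902 2.73900584] 0.0009271692803283107
(np.float64(219.65726237112386), np.float64(89.32033877802952)) (np.float64(217.14504356741168), np.float64(87.96534239639749))
```

View pics/w14c.png

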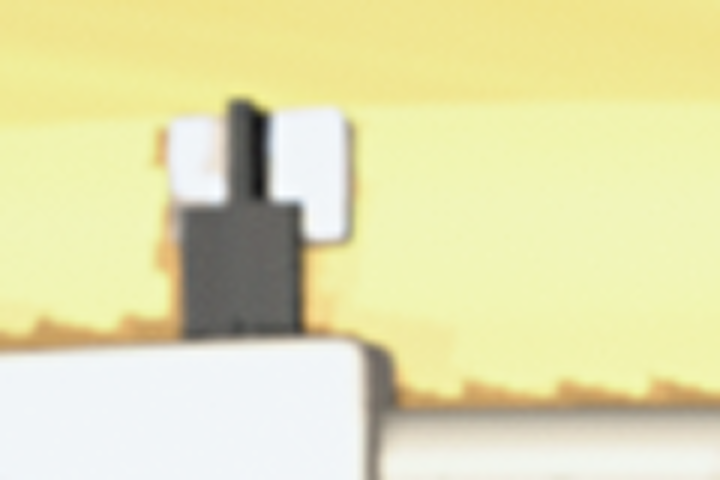

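View pics/s3.png

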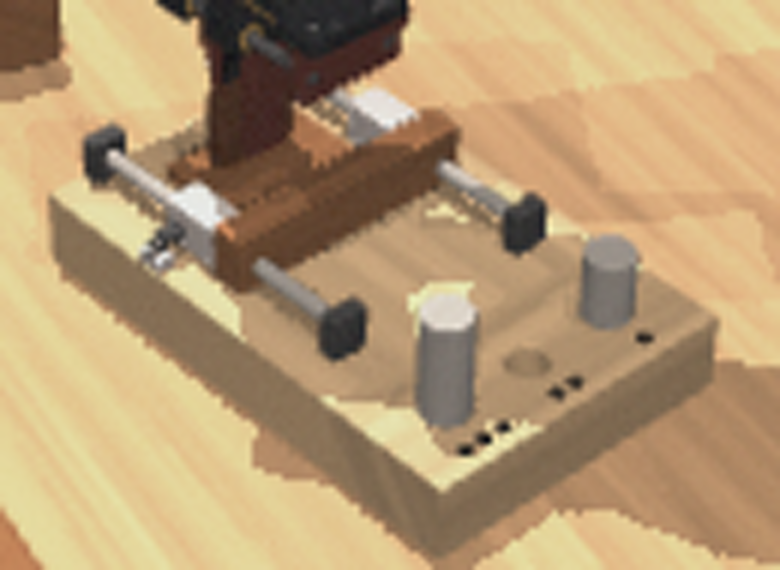

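View pics/t3.png

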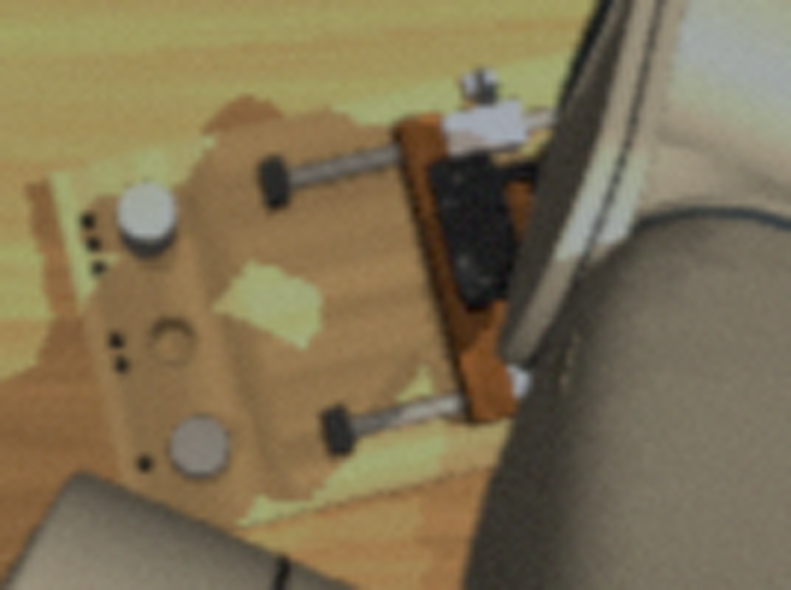

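The pointer at 240 and the line at about 258 agree to roughly 0.5 mm once the 15-pixel parallax is counted. In the other views both dogs are upright on their shoulders. Handing in.

```bash
python3 - <<'E'
from station import env, workorder
env.hold(0.5);s=env.read_state();print(s['time_s'],s['width'],s['tool_pos'],s['force'],abs(s['dq']).max())
print(workorder.sign_off())
E
```

```text
25.4083 14.221558226548277 [ 563.33675999 -244.03378807  143.15656901] [-0.05636718  8.61318705  3.74522916] 0.002025657533765524
the job is handed in; nothing more can be done
None
```

I put the short dog in the one-dot hole, then the tall dog in the three-dot hole. I then pulled the jaw back about 48.5 mm by its handle and handed the job in at 25.4 s while still holding it. The hand-in gives no verdict, so what follows rests on my own checks.

- **Dogs:** Each was pressed onto its shoulder with 12–17 N and released. Wrist pictures taken after release put each within about 1 mm of its hole, and in the last scene picture both stand upright on the board.
- **Jaw:** The pointer is about 0.5 mm from the line in the last wrist picture after parallax, and the top view agrees. The arm is at rest with the fingers closed on the handle and about 8.6 N pulling against the spring.
- **Mended on the way:**
  - The wrist camera read about 1.5 mm off sideways, so I corrected for it.
  - The first pull stopped about 1.7 mm short of the line, so I pulled further.
- **Disagreement:** The top and scene cameras differed by up to 5 mm, so I used the wrist camera for the final positions.
- **Not checked:** I did not measure the bystanders' positions afterwards. The fingers and arm were not seen touching any of them.

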